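Kit the shaft gears for gearbox assembly

TASK

Pick out the four gears that have a shaft standing up from the middle and set each one down gently, not dropped, in the round tray that fits its size: the largest in the largest tray, the next largest in the next, and so on. Each must lie flat on its tray's floor, shaft up. Leave the two gears with only a bored collar where they lie.

Things in the scene. Friction and masses are not known exactly. Their poses are not given: they have to be found in the camera images.
- gear_xl: The largest of the four loose shaft gears: dark steel toothed disc 76 mm in diameter, 14 mm thick, lying flat; a bright steel shaft, 18 mm in diameter, to be gripped, stands up from its middle to 62 mm above the gear's underside (foot collar 26 mm wide, 3 mm high). Origin: centre of the underside; z up along the shaft. At most 0.85 kg.
- gear_l: The second largest of the four loose shaft gears: dark steel toothed disc 64 mm in diameter, 14 mm thick, lying flat; a bright steel shaft, 18 mm in diameter, to be gripped, stands up from its middle to 62 mm above the gear's underside (foot collar 26 mm wide, 3 mm high). Origin: centre of the underside; z up along the shaft. At most 0.85 kg.
- gear_m: The second smallest of the four loose shaft gears: dark steel toothed disc 52 mm in diameter, 14 mm thick, lying flat; a bright steel shaft, 18 mm in diameter, to be gripped, stands up from its middle to 62 mm above the gear's underside (foot collar 26 mm wide, 3 mm high). Origin: centre of the underside; z up along the shaft. At most 0.85 kg.
- gear_s: The smallest of the four loose shaft gears: dark steel toothed disc 40 mm in diameter, 14 mm thick, lying flat; a bright steel shaft, 18 mm in diameter, to be gripped, stands up from its middle to 62 mm above the gear's underside (foot collar 26 mm wide, 3 mm high). Origin: centre of the underside; z up along the shaft. At most 0.85 kg.
- tray_xl: The largest of the four round, open, shallow white plastic trays, fixed to the bench: 102 mm across outside, 94 mm inside (9 mm play all round its own gear), rim 12 mm above the bench, inner floor 4 mm above the bench. Origin: centre of the underside, on the bench; z points up.
- tray_l: The second largest of the four round, open, shallow white plastic trays, fixed to the bench: 90 mm across outside, 82 mm inside (9 mm play all round its own gear), rim 12 mm above the bench, inner floor 4 mm above the bench. Origin: centre of the underside, on the bench; z points up.
- tray_m: The second smallest of the four round, open, shallow white plastic trays, fixed to the bench: 78 mm across outside, 70 mm inside (9 mm play all round its own gear), rim 12 mm above the bench, inner floor 4 mm above the bench. Origin: centre of the underside, on the bench; z points up.
- tray_s: The smallest of the four round, open, shallow white plastic trays, fixed to the bench: 66 mm across outside, 58 mm inside (9 mm play all round its own gear), rim 12 mm above the bench, inner floor 4 mm above the bench. Origin: centre of the underside, on the bench; z points up.
- bored_a: A loose gear WITHOUT a shaft, to be left where it is: dark steel toothed disc 72 mm in diameter and 14 mm thick with a short bright steel collar on top, 38 mm outside and 26 mm inside, its top 30 mm above the bench. Origin: centre of the underside.
- bored_b: A loose gear WITHOUT a shaft, to be left where it is: dark steel toothed disc 58 mm in diameter and 14 mm thick with a short bright steel collar on top, 38 mm outside and 26 mm inside, its top 30 mm above the bench. Origin: centre of the underside.
Things that resemble listed ones, but are neither listed nor needed, are in the scene too. What is shaped like the gear_m but yellow is not meant.

How it is judged:
By the outcome, as a careful person would: the job done as asked, in the order asked, and still so for the second after the job is handed in, with the robot touching nothing.
It also fails if it takes over 93 s, if anything falls off the work surface, if the arm or the gripper's body presses on something with over 40 N, if the wrist force passes 120 N, or if a joint passes its speed limit or range.

ROBOT

A 6-joint arm with a two-finger parallel gripper is mounted at the origin on the work surface. World frame = base frame: x ahead of the robot, y to its left, z up, the work surface at z = 0. Lengths are in m, angles in rad, forces in N, time in s.
With the tool pointing down it reaches from about 0.375 to 0.975 m from the base axis. Payload 3.8 kg.
Tool frame: the origin (TCP) lies midway between the tips of the shut fingers; the grasp point (between the pads) lies 19 mm behind it; z points along the fingers, y is the line along which they close (so a half turn about z gives the same grasp; the last joint's range is limited). The gripper opens to 85 mm and grips with 20 to 120 N. Pads are 22 mm wide; open, the fingers measure 114 mm over their backs; the gripper's body (76 mm by 85 mm) begins 54 mm behind the grasp point. The pads swing forward as they close: fully open they stand 13 mm farther back than shut.
Start: joints at [-0.037, 0.264, 1.604, -0, 1.274, -0.037], TCP at [0.675, -0, 0.231] pointing down, gripper open.
Joint ranges: [-2.63, 2.63], [-0.94, 2.18], [0.31, 2.57], [-1.31, 4.45], [0, 2.66], [-2.55, 2.55]. Speed limits (rad/s): [2.57, 2.57, 3.14, 3.14, 3.14, 3.14].

INTERFACE

Orientations are given as a rotation vector (axis times angle).
In Python, from workcell import status, read_camera, workorder, masks_of gives the robot as it stands.
- The arm moves only by the tool drive_tool, never from a script. Its argument "rows" is a list of rows, each a list of 7 numbers: the turn, a rotation vector about the tool's x, y, z in degrees, then the shift along the tool's x, y, z in m, then the opening, from 0 (shut) to 1 (fully open). In form: [[ax, ay, az, tx, ty, tz, claw], ...]. A call has 1 to 8 rows; each row shifts and turns the commanded pose from where the row before left it, along the tool's axes as they then stand; what a row does not reach is not made up. A row lasts 1/12 s, in which the tool goes at most 41.7 mm and 7.16 degrees, less where a joint would pass 70% of its speed; a pose out of reach is approached as far as the arm can. A call is refused whole if a number of a shift passes 0.0417 or a number of a turn 7.16, either way. A call with a gripper value outside its range is refused whole. The fingers move at their own pace and stop on an object; "force" is the grip in N (left out, the last holds). Time passes only in rows, so rows that do not move let the fingers close. It gives the time, the measured TCP pose, the force, the opening and the grip force at its end, in the units of the state.
- status.read_state(): the state, without advancing time (a new reading comes with each control period).
- read_camera(name): name is "scene" or "side" or "wrist"; returns a dict with "color" (384x512x3 uint8, red, green, blue), "intrinsics" (3x3 intrinsics, pixels), "world_from_camera" (4x4, takes a point from camera to world coordinates); the wrist camera has in their place "mount" (4x4, takes a point from camera to tool coordinates, whose origin is the TCP and whose axes are the flange's). Camera axes: x right, y up, looking along -z (the intrinsics and any distortion apply to the point x, -y, -z); pixel columns grow to the right and rows downward; lengths in m; the calibration is good to about 2 mm. A picture is of the moment at which its call begins: read the wrist's pose just before it. There is no depth.
- workorder.finish_job(): hands the job in; it is judged then, once.
Trained networks look in a picture, given as the dict that the camera call returned (one of the last four; its "shot" number tells which), for a name from the list of things; names that differ only in an ending like _2 or _b are one class to them, and where a whole thing is asked for, a point or a joint stands for the part that bears it (a point fixed in the world has none). Each returns a list of dicts, best first, with "score" (0 to 1); they miss things now and then, are a little off and sometimes report something else, mostly with a low value. They report only what shows in the picture. A call takes as long as a camera call. They do not tell look-alikes from the thing itself.
- masks_of(picture, name): "mask" (384x512 bool, what is visible of it) and "bbox" ([left, top, right, bottom] in pixels, round what is visible of it).
The state is a dict: "time": time; "q": joint angles; "joint_vel": joint speeds; "joint_torque": joint torques, N m; "tool_pos": TCP position; "tcp_rot": TCP orientation; "wrist_force": force on the tool from outside, world axes, zero at the start; "torque": the same for the moment, N m; "width": opening from 0.0 (shut) to 1.0 (fully open); "grip_force": force on a finger pad.
Only numpy, scipy, OpenCV 4.12 (cv2) and the standard library are available. Lean on these libraries where they do the work, as an engineer would, in place of code of your own. Each camera call takes 0.05 s, during which the arm holds its last target. There are 200 camera calls.

## Working session

There is one attempt and no reset: what is moved stays moved. The work goes in short steps, Python scripts to look and compute and a tool call to move; the robot and the scene stay as the last step left them, time stands still between calls to the robot, and variables do not carry over. Pictures are saved under pics/ and viewed, at most 14 in all, crops included, and the job is handed in when it is done.

Besides the shell and the picture viewer there is one more tool, called as name(argument=value, ...) on one line, values as JSON. drive_tool: Moves the arm, as the interface text tells. Its arguments: {"type":"object","properties":{"rows":{"type":"array"},"force":{"type":"number"}},"required":["rows"]}

```bash
ls; mkdir -p pics; python3 - <<'E'
from workcell import status, read_camera, masks_of
import cv2, numpy as np
print(status.read_state())
for n in ("scene","side"):
    p=read_camera(n); cv2.imwrite(f"pics/{n}0.png",cv2.resize(p["color"][:,:,::-1],(800,600)))
    print(n,p["intrinsics"],p["world_from_camera"],[k for k in p])
    for t in ("gear_xl","gear_l","gear_m","gear_s","tray_xl","tray_l","tray_m","tray_s","bored_a"):
        print(t,[(round(d["score"],2),[int(x) for x in d["bbox"]]) for d in masks_of(p,t)])
E
```

```text
pics
{'time': 0.0, 'q': array([-3.69123064e-02,  2.64738882e-01,  1.60538958e+00, -7.35607460e-06,
        1.27370751e+00, -3.69253347e-02]), 'joint_vel': array([ 0.0003805 , -0.00017362,  0.00048042,  0.00045904, -0.00058154,
        0.00175673]), 'joint_torque': array([ 6.10465631e-04, -5.15121067e+01, -3.67308676e+01, -4.07824507e-05,
        1.31324201e-02,  1.46811578e-05]), 'tool_pos': array([6.74258667e-01, 1.47733041e-05, 2.29963240e-01]), 'tcp_rot': array([-2.22026504, -2.22029877,  0.00240487]), 'wrist_force': array([-0.0394266 ,  0.51951032, -0.61869406]), 'torque': array([-0.05126211, -0.00974223, -0.03585259]), 'grip_force': 0.0, 'width': 0.9998051699650813}
scene [[448.36475184   0.         252.88494851]
 [  0.         448.36475184 197.82935451]
 [  0.           0.           1.        ]] [[-0.64543249 -0.4468808   0.61944689  1.16067732]
 [ 0.76372818 -0.38996342  0.51443929  0.59168552]
 [ 0.01166859  0.80512488  0.59299053  0.71708578]
 [ 0.          0.          0.          1.        ]] ['color', 'intrinsics', 'world_from_camera', 'shot']
gear_xl [(0.86, [376, 252, 40
[... 1282 characters left out ...]
98, 263, 224, 290]), (0.43, [239, 163, 252, 183])]
gear_s [(0.81, [248, 225, 270, 251]), (0.68, [221, 141, 239, 162]), (0.66, [198, 263, 224, 290]), (0.43, [239, 163, 252, 183])]
tray_xl [(0.57, [253, 134, 281, 155])]
tray_l [(0.89, [296, 262, 331, 290]), (0.71, [277, 162, 298, 176]), (0.67, [241, 118, 261, 136]), (0.33, [235, 195, 260, 210])]
tray_m [(0.89, [296, 262, 331, 290]), (0.71, [277, 162, 298, 176]), (0.67, [241, 118, 261, 136]), (0.33, [235, 195, 260, 210])]
tray_s [(0.89, [296, 262, 331, 290]), (0.71, [277, 162, 298, 176]), (0.67, [241, 118, 261, 136]), (0.33, [235, 195, 260, 210])]
bored_a [(0.88, [256, 275, 284, 301]), (0.83, [231, 194, 260, 214]), (0.31, [244, 120, 261, 135])]
```

View pics/scene0.png

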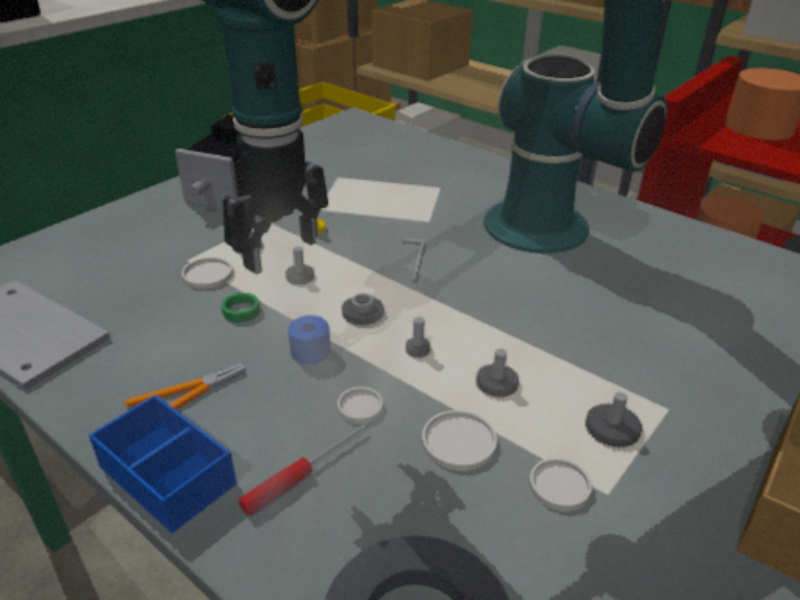

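View pics/side0.png

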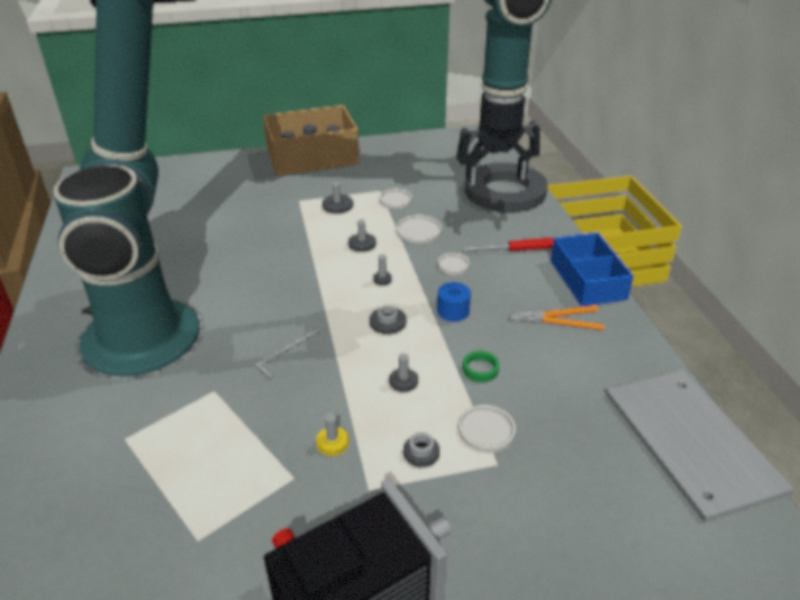

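The scene view shows the row of gears on the paper strip. At 800 px scale in the side view, from far to near: xl (337,203), l (361,241), s (382,277), bored (388,320), m (403,380), bored (421,449). The four trays are at (396,197), (419,229), (453,263) and (487,428). There are also yellow, blue and green decoys. Next I fit cylinder models to the masks in each view.

```bash
cat > h.py <<'E'
from workcell import status, read_camera, masks_of
import cv2, numpy as np
from scipy.optimize import least_squares
from scipy.spatial.transform import Rotation as Ro
def wfc(p, s=None):
    if "world_from_camera" in p: return np.array(p["world_from_camera"])
    T=np.eye(4); T[:3,:3]=Ro.from_rotvec(s["tcp_rot"]).as_matrix(); T[:3,3]=s["tool_pos"]
    return T@np.array(p["mount"])
def proj(p,T,X):
    c=(np.c_[X,np.ones(len(X))]@np.linalg.inv(T).T)[:,:3]*[1,-1,-1]
    u=c@np.array(p["intrinsics"]).T; return u[:,:2]/u[:,2:]
def unproj(p,T,uv,z):
    d=np.linalg.inv(p["intrinsics"])@[uv[0],uv[1],1]; d=T[:3,:3]@(d*[1,-1,-1]); o=T[:3,3]
    return (o+d*(z-o[2])/d[2])[:2]
a=np.linspace(0,2*np.pi,48,endpoint=False)
def cyl(x,y,r,z0,z1): return np.vstack([np.c_[x+r*np.cos(a),y+r*np.sin(a),0*a+z] for z in (z0,z1)])
def fit(p,T,mask,kind):
    m=mask.astype(np.uint8); cs,_=cv2.findContours(m,cv2.RETR_EXTERNAL,cv2.CHAIN_APPROX_NONE)
    c=max(cs,key=cv2.contourArea)[:,0].astype(float)
    c=c[(c[:,0]>1)&(c[:,0]<510)&(c[:,1]>1)&(c[:,1]<382)]
    def parts(v):
        x,y,r=v
        return [cyl(x,y,r,0,.012)] if kind=="tray" else [cyl(x,y,r,0,.014),cyl(x,y,.009,0,.062)] if kind=="gear" else [cyl(x,y,r,0,.014),cyl(x,y,.019,.014,.03)]
    def res(v):
        d=[]
        for P in parts(v):
            h=cv2.convexHull(proj(p,T,P).astype(np.float32))
            d.append([cv2.pointPolygonTest(h,tuple(q),True) for q in c])
        return np.max(d,axis=0)-.3
    x0=unproj(p,T,c.mean(0),.01)
    s=least_squares(res,[*x0,.035],loss="soft_l1",diff_step=1e-3,x_scale=[.01,.01,.01])
    return s.x, np.sqrt(np.mean(s.fun**2))
def scan(cam, names=("gear_xl","gear_l","tray_xl","tray_l","bored_a"),smin=.3):
    s=status.read_state(); p=read_camera(cam); T=wfc(p,s)
    for t in names:
        for d in masks_of(p,t):
            if d["score"]<smin: continue
            v,e=fit(p,T,d["mask"],t.split("_")[0])
            print(cam,t,round(d["score"],2),"box",[int(b) for b in d["bbox"]],"xy",v[:2].round(4),"dia mm",round(2000*v[2],1),"rms",round(e,2))
    return p,T
E
python3 - <<'E'
from h import *
scan("scene"); scan("side")
p,T=scan("wrist"); cv2.imwrite("pics/w0.png",cv2.resize(p["color"][:,:,::-1],(800,600))); print(p["mount"],p["intrinsics"])
E
```

```text
scene gear_xl 0.64 box [374, 252, 410, 283] xy [0.4258 0.3808] dia mm 70.5 rms 0.74
scene gear_l 0.76 box [183, 155, 201, 181] xy [ 0.451  -0.2302] dia mm 48.0 rms 0.43
scene gear_l 0.68 box [305, 225, 334, 253] xy [0.4541 0.2052] dia mm 59.9 rms 0.43
scene gear_l 0.52 box [258, 199, 276, 229] xy [0.4724 0.0653] dia mm -37.8 rms 0.48
scene gear_l 0.42 box [199, 143, 208, 148] xy [ 0.3056 -0.3203] dia mm 23.5 rms 0.72
scene tray_xl 0.69 box [268, 264, 318, 302] xy [0.5884 0.2326] dia mm 101.8 rms 0.38
scene tray_l 0.96 box [214, 245, 240, 269] xy [0.6289 0.0847] dia mm 60.1 rms 0.47
scene tray_l 0.86 box [114, 165, 147, 187] xy [ 0.5562 -0.3625] dia mm 88.2 rms 0.32
scene tray_l 0.77 box [338, 293, 379, 325] xy [0.5666 0.3765] dia mm 74.9 rms 0.41
scene bored_a 0.65 box [218, 187, 243, 207] xy [ 0.4567 -0.07  ] dia mm 68.4 rms 0.42
side gear_xl 0.78 box [204, 116, 226, 140] xy [0.4284 0.3856] dia mm 71.8 rms 0.45
side gear_l 0.62 box [199, 262, 223, 286] xy [ 0.3154 -0.3305] dia mm 47.7 rms 0.58
side gear_l 0.57 box [223, 142, 237, 161] xy [0.4577 0.2119] dia mm 60.2 rms 0.33
side gea
[... 1011 characters left out ...]
 0, 199, 6] xy [0.5904 0.2371] dia mm -107.3 rms 0.25
wrist tray_l 0.93 box [193, 62, 248, 121] xy [0.6301 0.0861] dia mm 64.6 rms 0.5
wrist bored_a 0.73 box [109, 367, 121, 383] xy [ 0.4354 -0.3825] dia mm 1.0 rms 3.27
wrist bored_a 0.69 box [77, 185, 127, 233] xy [ 0.4569 -0.0671] dia mm 69.2 rms 0.45
[[ 1.01788445e-03  9.55117349e-01  2.96225951e-01  7.53230108e-02]
 [ 9.99999103e-01 -7.14218210e-04 -1.13332857e-03 -3.05098563e-04]
 [-8.70891813e-04  2.96226839e-01 -9.55117219e-01 -1.43279722e-01]
 [ 0.00000000e+00  0.00000000e+00  0.00000000e+00  1.00000000e+00]] [[279.18134302   0.         257.65085454]
 [  0.         279.18134302 189.23070245]
 [  0.           0.           1.        ]]
```

View pics/w0.png

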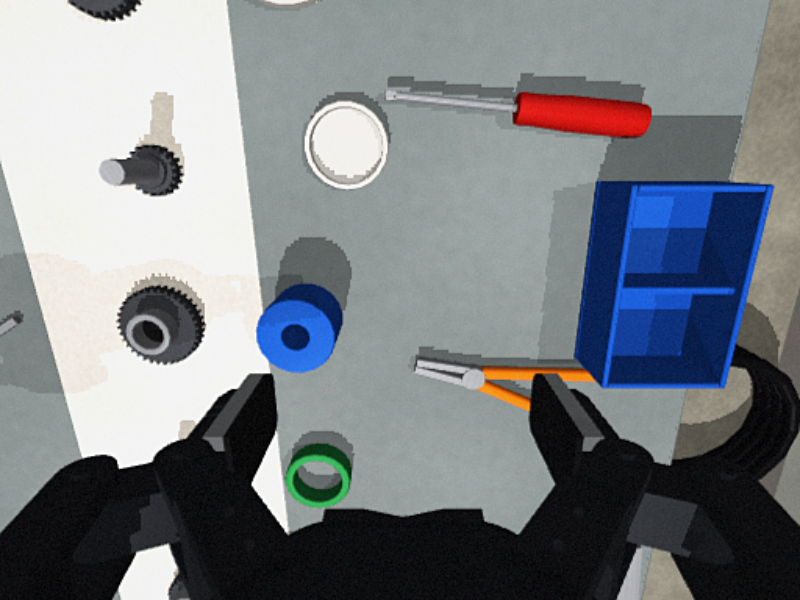

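The wrist view shows gear_s at (150,170), a bored gear at (160,320) and tray_s at (347,143). The fits identify every gear and tray by diameter, and scene and side agree to about 6 mm. I'll go above gear_xl.

drive_tool(rows=[[0,0,0,0.024,-0.0155,0.005,1],[0,0,0,0.024,-0.0155,0.005,1],[0,0,0,0.024,-0.0155,0.005,1],[0,0,0,0.024,-0.0155,0.005,1],[0,0,0,0.024,-0.0155,0.005,1],[0,0,0,0.024,-0.0155,0.005,1],[0,0,0,0.024,-0.0155,0.005,1],[0,0,0,0.024,-0.0155,0.005,1]])

```text
time: 2.57
tool_pos: [0.5502, 0.193, 0.1912]
tcp_rot: [2.222, 2.221, 0.001]
wrist_force: [-0.1, 0.2, -0.4]
width: 1.003
grip_force: 0.0
```

drive_tool(rows=[[0,0,0,0.024,-0.0155,0.005,1],[0,0,0,0.024,-0.0155,0.005,1],[0,0,0,0.024,-0.0155,0.005,1],[0,0,0,0.024,-0.0155,0.005,1],[0,0,0,0.024,-0.0155,0.005,1],[0,0,0,0.024,-0.0155,0.005,1],[0,0,0,0.024,-0.0155,0.005,1],[0,0,0,0.024,-0.0155,0.005,1]])

```text
time: 3.23
tool_pos: [0.4262, 0.3851, 0.1513]
tcp_rot: [2.221, 2.221, 0.001]
wrist_force: [0.0, 0.4, -0.0]
width: 1.002
grip_force: 0.0
```

drive_tool(rows=[[0,0,0,0,0,0,1],[0,0,0,0,0,0,1],[0,0,0,0,0,0,1]])

```text
time: 3.48
tool_pos: [0.4271, 0.3839, 0.1514]
tcp_rot: [2.22, 2.222, 0.0]
wrist_force: [0.9, 0.1, 1.0]
width: 0.996
grip_force: 0.0
```

```bash
python3 - <<'E'
from h import *
s=status.read_state(); print(s["tool_pos"],s["tcp_rot"],s["time"],s["width"])
p,T=scan("wrist"); cv2.imwrite("pics/w1.png",cv2.resize(p["color"][:,:,::-1],(800,600)))
E
```

```text
[0.42710919 0.38391215 0.15138376] [2.22014733e+00 2.22202264e+00 2.15077520e-05] 3.4833 0.995739077464408
wrist gear_xl 0.71 box [222, 143, 294, 216] xy [0.4279 0.3822] dia mm 72.9 rms 0.88
wrist gear_l 0.96 box [258, 289, 307, 331] xy [0.4567 0.2097] dia mm 57.5 rms 3.64
wrist tray_xl 0.62 box [350, 256, 434, 308] xy [0.61   0.2598] dia mm 47.6 rms 6.64
wrist tray_l 0.95 box [395, 363, 430, 384] xy [0.6389 0.0977] dia mm -35.8 rms 1.13
wrist tray_l 0.8 box [356, 145, 428, 218] xy [0.5688 0.3773] dia mm 76.2 rms 0.36
```

View pics/w1.png

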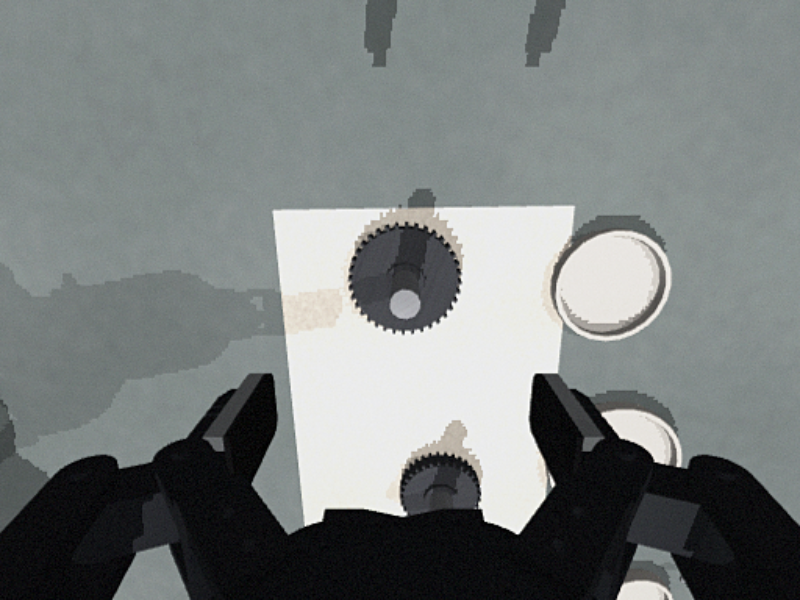

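The wrist view shows gear_xl centred between the fingers, with its shaft top at (405,303) and tray_m at (612,283). Fit: gear_xl (0.428, 0.382), tray_m (0.569, 0.377). I'll descend and grip.

drive_tool(rows=[[0,0,0,-0.0015,0.001,0.025,1],[0,0,0,0,0,0.025,1],[0,0,0,0,0,0.025,1],[0,0,0,0,0,0.025,1],[0,0,0,0,0,0.015,1],[0,0,0,0,0,0.01,1],[0,0,0,0,0,0,1]], force=60)

```text
time: 4.37
tool_pos: [0.4267, 0.3808, 0.0238]
tcp_rot: [-2.222, -2.22, 0.007]
wrist_force: [-0.6, -0.2, -0.2]
width: 0.998
grip_force: 0.0
```

drive_tool(rows=[[0,0,0,0,0,0,0],[0,0,0,0,0,0,0],[0,0,0,0,0,0,0],[0,0,0,0,0,0,0],[0,0,0,0,0,0,0],[0,0,0,0,0,0,0],[0,0,0,0,0,0,0],[0,0,0,0,0,0,0]])

```text
time: 5.03
tool_pos: [0.4284, 0.383, 0.0274]
tcp_rot: [-2.221, -2.221, -0.002]
wrist_force: [-1.7, -0.4, 5.4]
width: 0.196
grip_force: 58.4
```

drive_tool(rows=[[0,0,0,0,0,-0.01,0],[0,0,0,0,0,-0.02,0],[0,0,0,0,0,-0.025,0],[0,0,0,0,0,-0.025,0],[0,0,0,0,0,-0.02,0],[0,0,0,0,0,0,0]])

```text
time: 5.53
tool_pos: [0.43, 0.3841, 0.1305]
tcp_rot: [2.221, 2.221, 0.011]
wrist_force: [0.5, 0.5, -4.7]
width: 0.191
grip_force: 59.4
```

drive_tool(rows=[[0,0,0,-0.0184,0.0203,0,0],[0,0,0,-0.0184,0.0203,0,0],[0,0,0,-0.0184,0.0203,0,0],[0,0,0,-0.0184,0.0203,0,0],[0,0,0,-0.0184,0.0203,0,0],[0,0,0,-0.0184,0.0203,0,0],[0,0,0,-0.0184,0.0203,0,0],[0,0,0,-0.0184,0.0203,0,0]])

```text
time: 6.2
tool_pos: [0.5893, 0.2335, 0.1232]
tcp_rot: [-2.22, -2.22, 0.007]
wrist_force: [-0.2, -0.5, -7.1]
width: 0.196
grip_force: 59.5
```

drive_tool(rows=[[0,0,0,0,0,0,0],[0,0,0,0,0,0,0],[0,0,0,0,0,0,0]])

```text
time: 6.45
tool_pos: [0.5887, 0.2347, 0.1238]
tcp_rot: [-2.221, -2.219, 0.006]
wrist_force: [-0.2, -0.4, -6.6]
width: 0.192
grip_force: 59.9
```

```bash
python3 - <<'E'
from h import *
s=status.read_state(); print(s["tool_pos"],s["tcp_rot"],s["time"],s["width"],s["wrist_force"])
p,T=scan("wrist"); cv2.imwrite("pics/w2.png",cv2.resize(p["color"][:,:,::-1],(800,600)))
E
```

```text
[0.58870673 0.23465326 0.12380913] [-2.22079634 -2.2188201   0.00585798] 6.45 0.1918321279132942 [-0.22017251 -0.42658741 -6.5628332 ]
wrist gear_l 0.87 box [88, 176, 161, 245] xy [0.4564 0.207 ] dia mm 61.3 rms 0.9
wrist gear_l 0.53 box [138, 313, 156, 331] xy [0.4676 0.0983] dia mm 12.6 rms 3.22
wrist tray_xl 0.82 box [207, 128, 311, 195] xy [0.591  0.2358] dia mm 96.6 rms 15.86
wrist tray_l 0.84 box [263, 290, 283, 331] xy [0.6061 0.0828] dia mm -20.6 rms 3.16
wrist tray_l 0.71 box [189, 0, 283, 69] xy [0.5682 0.3781] dia mm 77.5 rms 0.54
```

View pics/w2.png

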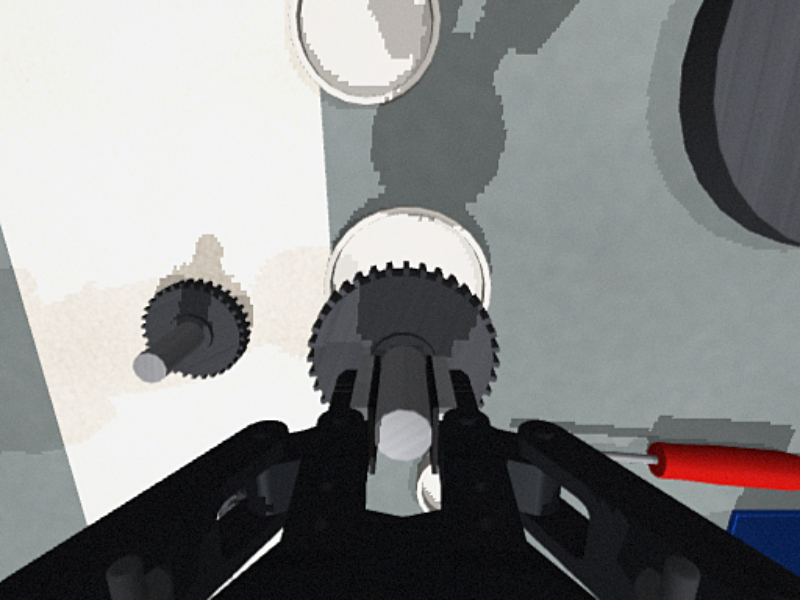

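The wrist view shows tray_xl's upper rim around (408,280), under the held gear. I'll nudge by 2 mm and lower.

drive_tool(rows=[[0,0,0,0.002,0.002,0.02,0],[0,0,0,0,0,0.02,0],[0,0,0,0,0,0.02,0],[0,0,0,0,0,0.015,0],[0,0,0,0,0,0.01,0],[0,0,0,0,0,0,0],[0,0,0,0,0,0,0]])

```text
time: 7.33
tool_pos: [0.592, 0.2375, 0.041]
tcp_rot: [-2.221, -2.222, 0.001]
wrist_force: [0.3, -0.9, -5.7]
width: 0.19
grip_force: 59.6
```

drive_tool(rows=[[0,0,0,0,0,0.0015,0],[0,0,0,0,0,0,0]])

```text
time: 7.5
tool_pos: [0.5937, 0.2378, 0.0414]
tcp_rot: [2.22, 2.221, 0.004]
wrist_force: [-0.1, -0.8, -6.8]
width: 0.194
grip_force: 59.6
```

drive_tool(rows=[[0,0,0,0,0,0.0015,0],[0,0,0,0,0,0,0]])

```text
time: 7.67
tool_pos: [0.593, 0.2375, 0.0391]
tcp_rot: [2.221, 2.221, 0.002]
wrist_force: [0.1, 0.6, -6.4]
width: 0.192
grip_force: 59.6
```

drive_tool(rows=[[0,0,0,0,-0.001,0.003,0],[0,0,0,0,0,0.002,0],[0,0,0,0,0,0.0,0]])

```text
time: 7.92
tool_pos: [0.5908, 0.237, 0.0326]
tcp_rot: [-2.221, -2.221, 0.002]
wrist_force: [-0.7, 0.9, -6.9]
width: 0.191
grip_force: 59.6
```

drive_tool(rows=[[0,0,0,0,0,0.0015,0],[0,0,0,0,0,0,0]])

```text
time: 8.08
tool_pos: [0.5913, 0.2373, 0.0316]
tcp_rot: [-2.221, -2.221, 0.0]
wrist_force: [1.5, 0.7, -6.2]
width: 0.192
grip_force: 60.3
```

drive_tool(rows=[[0,0,0,0,0,0.0015,0],[0,0,0,0,0,0,0]])

```text
time: 8.25
tool_pos: [0.5915, 0.2373, 0.0314]
tcp_rot: [2.221, 2.221, -0.0]
wrist_force: [-3.9, -2.7, 2.8]
width: 0.196
grip_force: 61.1
```

Contact felt. I'll release, lift, and go above gear_l.

drive_tool(rows=[[0,0,0,0,0,0,0.3],[0,0,0,0,0,0,0.5],[0,0,0,0,0,0,0.8],[0,0,0,0,0,0,0.8],[0,0,0,0,0,0,0.8],[0,0,0,0,0,0,0.8]])

```text
time: 8.75
tool_pos: [0.5917, 0.2374, 0.0305]
tcp_rot: [2.221, 2.221, 0.001]
wrist_force: [0.3, -0.1, 1.1]
width: 0.796
grip_force: 0.0
```

drive_tool(rows=[[0,0,0,0,0,-0.01,0.8],[0,0,0,0,0,-0.02,0.8],[0,0,0,0,0,-0.03,0.8],[0,0,0,0,0,-0.03,0.8],[0,0,0,0,0,-0.03,0.8],[0,0,0,0,0,0,0.8],[0,0,0,0,0,0,0.8]])

```text
time: 9.33
tool_pos: [0.5937, 0.2381, 0.1543]
tcp_rot: [2.219, 2.219, 0.01]
wrist_force: [-0.5, 0.1, 0.4]
width: 0.796
grip_force: 0.0
```

```bash
python3 - <<'E'
from h import *
s=status.read_state(); print(s["tool_pos"],s["tcp_rot"],s["time"],s["width"],s["wrist_force"])
p,T=scan("wrist"); cv2.imwrite("pics/w3.png",cv2.resize(p["color"][:,:,::-1],(800,600)))
E
```

```text
[0.59365798 0.23811842 0.15434105] [2.21938562 2.21934296 0.00983578] 9.3333 0.796402497128555 [-0.53575859  0.07100788  0.42213961]
wrist gear_xl 0.55 box [217, 142, 289, 214] xy [0.5912 0.2354] dia mm 74.5 rms 0.79
wrist gear_l 0.67 box [100, 175, 163, 234] xy [0.4564 0.2067] dia mm 61.1 rms 0.93
wrist tray_xl 0.61 box [205, 130, 301, 226] xy [0.5909 0.2338] dia mm 101.8 rms 0.47
wrist tray_l 0.83 box [260, 270, 317, 321] xy [0.6303 0.0853] dia mm 64.5 rms 0.39
wrist tray_l 0.77 box [190, 0, 272, 77] xy [0.5685 0.3776] dia mm 76.8 rms 0.33
wrist bored_a 0.4 box [136, 369, 148, 381] xy [ 0.4219 -0.0167] dia mm 48.3 rms 1.85
```

View pics/w3.png

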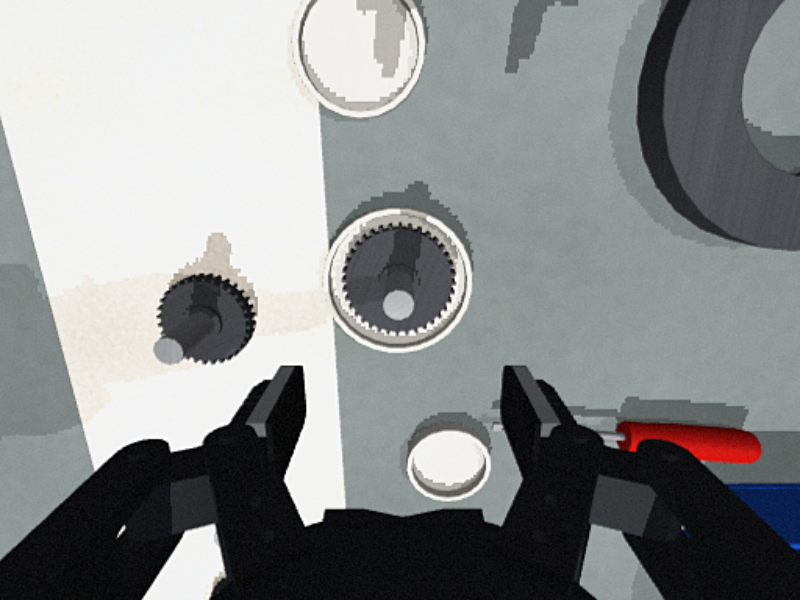

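gear_xl lies flat inside tray_xl (398,280), with the full rim visible around it. On to gear_l at (0.4565, 0.2075).

drive_tool(rows=[[0,0,0,-0.006,-0.027,0,0.8],[0,0,0,-0.006,-0.027,0,0.8],[0,0,0,-0.006,-0.027,0,0.8],[0,0,0,-0.006,-0.027,0,0.8],[0,0,0,-0.006,-0.027,0,0.8],[0,0,0,0,0,0,0.8],[0,0,0,0,0,0,0.8],[0,0,0,0,0,0.02,0.8]])

```text
time: 10.3
tool_pos: [0.46, 0.2087, 0.1338]
tcp_rot: [2.219, 2.219, 0.012]
wrist_force: [1.7, -0.3, 0.3]
width: 0.8
grip_force: 0.0
```

```bash
python3 - <<'E'
from h import *
for i in range(3):
    s=status.read_state(); print(s["tool_pos"],s["time"]); scan("wrist",("gear_l",),.5)
E
```

```text
[0.46000673 0.20873764 0.1338336 ] 10.3
wrist gear_l 0.82 box [222, 148, 286, 216] xy [0.4567 0.207 ] dia mm 61.6 rms 0.89
wrist gear_l 0.71 box [253, 281, 288, 329] xy [0.4723 0.0879] dia mm 10.1 rms 5.26
[0.45542426 0.20677933 0.12794904] 10.4
wrist gear_l 0.93 box [227, 148, 293, 217] xy [0.4567 0.2072] dia mm 62.0 rms 0.89
wrist gear_l 0.68 box [256, 282, 294, 328] xy [0.472  0.0923] dia mm 10.0 rms 5.31
[0.45658257 0.20722941 0.12970646] 10.5
wrist gear_l 0.83 box [254, 282, 291, 328] xy [0.4719 0.0904] dia mm 10.0 rms 5.43
```

drive_tool(rows=[[0,0,0,0,0,0.02,0.8],[0,0,0,0,0,0.025,0.8],[0,0,0,0,0,0.025,0.8],[0,0,0,0,0,0.02,0.8],[0,0,0,0,0,0.014,0.8],[0,0,0,0,0,0,0.8],[0,0,0,0,0,0,0.8]])

```text
time: 11.18
tool_pos: [0.4564, 0.2072, 0.0261]
tcp_rot: [-2.221, -2.221, 0.002]
wrist_force: [-0.4, 0.8, 0.3]
width: 0.796
grip_force: 0.0
```

drive_tool(rows=[[0,0,0,0,0,0,0],[0,0,0,0,0,0,0],[0,0,0,0,0,0,0],[0,0,0,0,0,0,0],[0,0,0,0,0,0,0],[0,0,0,0,0,0,0],[0,0,0,0,0,0,0],[0,0,0,0,0,0,0]])

```text
time: 11.85
tool_pos: [0.4572, 0.2077, 0.0275]
tcp_rot: [2.221, 2.221, 0.003]
wrist_force: [-1.0, -1.0, 7.1]
width: 0.19
grip_force: 58.4
```

drive_tool(rows=[[0,0,0,0,0,-0.01,0],[0,0,0,0,0,-0.02,0],[0,0,0,0,0,-0.025,0],[0,0,0,0,0,-0.025,0],[0,0,0,0,0,-0.02,0],[0,0,0,0,0,0,0],[0,0,0,0,0,0,0]])

```text
time: 12.43
tool_pos: [0.4569, 0.2075, 0.127]
tcp_rot: [2.221, 2.221, 0.003]
wrist_force: [-0.8, -0.9, -4.9]
width: 0.197
grip_force: 59.3
```

drive_tool(rows=[[0,0,0,-0.0284,0.0046,0,0],[0,0,0,-0.0284,0.0046,0,0],[0,0,0,-0.0284,0.0046,0,0],[0,0,0,-0.0284,0.0046,0,0],[0,0,0,-0.0284,0.0046,0,0],[0,0,0,-0.0284,0.0046,0,0],[0,0,0,-0.0284,0.0046,0,0],[0,0,0,-0.0284,0.0046,0,0]])

```text
time: 13.1
tool_pos: [0.4908, -0.0211, 0.1234]
tcp_rot: [-2.219, -2.219, 0.005]
wrist_force: [1.0, 0.3, -4.8]
width: 0.19
grip_force: 59.0
```

drive_tool(rows=[[0,0,0,-0.0284,0.0046,0,0],[0,0,0,-0.0284,0.0046,0,0],[0,0,0,-0.0284,0.0046,0,0],[0,0,0,-0.0284,0.0046,0,0],[0,0,0,-0.0284,0.0046,0,0],[0,0,0,-0.0284,0.0046,0,0],[0,0,0,-0.0284,0.0046,0,0],[0,0,0,-0.0284,0.0046,0,0]])

```text
time: 13.77
tool_pos: [0.5278, -0.2474, 0.1228]
tcp_rot: [-2.218, -2.217, 0.003]
wrist_force: [0.7, 0.2, -4.8]
width: 0.19
grip_force: 59.0
```

drive_tool(rows=[[0,0,0,-0.0284,0.0046,0,0],[0,0,0,-0.0284,0.0046,0,0],[0,0,0,-0.0284,0.0046,0,0],[0,0,0,-0.0284,0.0046,0,0],[0,0,0,-0.0284,0.0046,0,0],[0,0,0,-0.0284,0.0046,0,0],[0,0,0,0,0,0,0],[0,0,0,0,0,0,0]])

```text
time: 14.43
tool_pos: [0.5558, -0.4179, 0.1224]
tcp_rot: [-2.22, -2.215, 0.001]
wrist_force: [-0.4, 0.3, -5.5]
width: 0.192
grip_force: 59.3
```

```bash
python3 - <<'E'
from h import *
s=status.read_state(); print(s["tool_pos"],s["tcp_rot"],s["time"],s["width"],s["wrist_force"])
p,T=scan("wrist"); cv2.imwrite("pics/w4.png",cv2.resize(p["color"][:,:,::-1],(800,600)))
s=status.read_state(); print(s["tool_pos"])
scan("wrist",("tray_l",))
E
```

```text
[ 0.55578934 -0.41794228  0.12238757] [-2.22020384e+00 -2.21515058e+00  8.81329310e-04] 14.4333 0.19241388019662267 [-0.35487393  0.33463657 -5.48359344]
wrist gear_l 0.67 box [206, 177, 311, 297] xy [ 0.5549 -0.4609] dia mm 97.3 rms 13.87
wrist gear_l 0.61 box [0, 74, 19, 122] xy [ 0.3772 -0.3397] dia mm 10.0 rms 7.39
wrist tray_l 0.69 box [209, 71, 309, 172] xy [ 0.5579 -0.36  ] dia mm 89.3 rms 0.49
wrist bored_a 0.55 box [106, 117, 169, 181] xy [ 0.4454 -0.3836] dia mm 55.3 rms 1.07
[ 0.55727555 -0.41608421  0.12555936]
wrist tray_l 0.62 box [208, 72, 308, 173] xy [ 0.558 -0.36 ] dia mm 89.9 rms 0.43
```

View pics/w4.png

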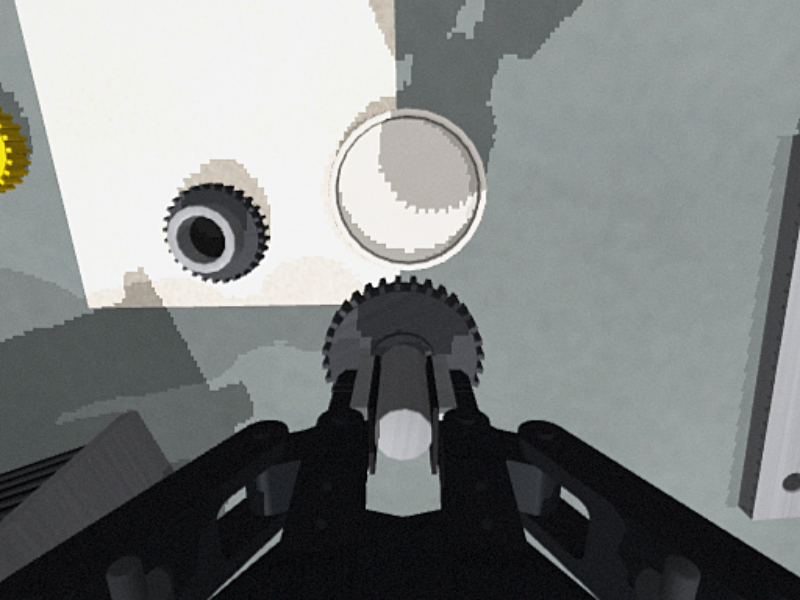

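Tray_l is fully visible at (408,190), fit (0.558, -0.360), with the held gear just below it in the image. I'll move back 57 mm and lower.

drive_tool(rows=[[0,0,0,0.019,0.001,0,0],[0,0,0,0.019,0,0,0],[0,0,0,0.019,0,0,0],[0,0,0,0,0,0.02,0],[0,0,0,0,0,0.025,0],[0,0,0,0,0,0.02,0],[0,0,0,0,0,0.015,0],[0,0,0,0,0,0.005,0]])

```text
time: 15.5
tool_pos: [0.5567, -0.3582, 0.0381]
tcp_rot: [-2.217, -2.219, 0.001]
wrist_force: [-0.2, 0.7, -5.3]
width: 0.191
grip_force: 59.2
```

drive_tool(rows=[[0,0,0,0,0,0.002,0],[0,0,0,0,0,0,0],[0,0,0,0,0,0,0]])

```text
time: 15.75
tool_pos: [0.5597, -0.3612, 0.0408]
tcp_rot: [2.22, 2.22, 0.001]
wrist_force: [0.0, -0.7, -4.8]
width: 0.196
grip_force: 59.2
```

drive_tool(rows=[[0,0,0,0,0,0.002,0],[0,0,0,0,0,0,0]])

```text
time: 15.92
tool_pos: [0.5594, -0.3612, 0.0385]
tcp_rot: [2.22, 2.22, 0.001]
wrist_force: [-0.2, -0.2, -4.6]
width: 0.195
grip_force: 59.2
```

drive_tool(rows=[[0,0,0,0,0,0.0015,0],[0,0,0,0,0,0,0]])

```text
time: 16.08
tool_pos: [0.5587, -0.3607, 0.0361]
tcp_rot: [2.221, 2.221, 0.0]
wrist_force: [0.5, 0.1, -5.1]
width: 0.19
grip_force: 59.2
```

drive_tool(rows=[[0,0,0,0,0,0.0025,0],[0,0,0,0,0,0,0],[0,0,0,0,0,0,0]])

```text
time: 16.33
tool_pos: [0.5583, -0.3603, 0.033]
tcp_rot: [-2.221, -2.221, 0.0]
wrist_force: [-0.1, 0.5, -4.1]
width: 0.198
grip_force: 59.2
```

drive_tool(rows=[[0,0,0,0,0,0.0012,0],[0,0,0,0,0,0,0]])

```text
time: 16.5
tool_pos: [0.5585, -0.3604, 0.0318]
tcp_rot: [-2.221, -2.221, 0.0]
wrist_force: [-0.0, -0.1, -4.3]
width: 0.196
grip_force: 59.2
```

drive_tool(rows=[[0,0,0,0,0,0.0012,0],[0,0,0,0,0,0,0]])

```text
time: 16.67
tool_pos: [0.5586, -0.3606, 0.0316]
tcp_rot: [2.221, 2.221, -0.0]
wrist_force: [-3.0, 1.3, 0.7]
width: 0.191
grip_force: 60.1
```

drive_tool(rows=[[0,0,0,0,0,0,0.3],[0,0,0,0,0,0,0.5],[0,0,0,0,0,0,0.8],[0,0,0,0,0,0,0.8],[0,0,0,0,0,0,0.8],[0,0,0,0,0,0,0.8]])

```text
time: 17.17
tool_pos: [0.5588, -0.3606, 0.0311]
tcp_rot: [2.221, 2.221, 0.0]
wrist_force: [-0.6, 0.0, 0.2]
width: 0.803
grip_force: 0.0
```

drive_tool(rows=[[0,0,0,0,0,-0.01,0.8],[0,0,0,0,0,-0.02,0.8],[0,0,0,0,0,-0.03,0.8],[0,0,0,0,0,-0.03,0.8],[0,0,0,0,0,-0.03,0.8],[0,0,0,0,0,0,0.8],[0,0,0,0,0,0,0.8]])

```text
time: 17.75
tool_pos: [0.5606, -0.3619, 0.1553]
tcp_rot: [2.216, 2.216, 0.002]
wrist_force: [-0.1, 1.0, -0.0]
width: 0.8
grip_force: 0.0
```

```bash
python3 - <<'E'
from h import *
s=status.read_state(); print(s["tool_pos"],s["time"])
p,T=scan("wrist"); cv2.imwrite("pics/w5.png",cv2.resize(p["color"][:,:,::-1],(800,600)))
E
```

```text
[ 0.56060961 -0.36190989  0.15525754] 17.75
wrist gear_l 0.76 box [227, 146, 283, 204] xy [ 0.5587 -0.3625] dia mm 61.9 rms 0.67
wrist gear_l 0.67 box [99, 0, 170, 67] xy [ 0.4517 -0.2268] dia mm 49.0 rms 1.06
wrist gear_l 0.58 box [0, 126, 52, 178] xy [ 0.3132 -0.3345] dia mm 50.3 rms 0.87
wrist tray_l 0.9 box [212, 134, 295, 210] xy [ 0.5577 -0.3601] dia mm 88.5 rms 0.72
wrist bored_a 0.56 box [124, 168, 180, 224] xy [ 0.4452 -0.3838] dia mm 56.6 rms 0.77
```

View pics/w5.png

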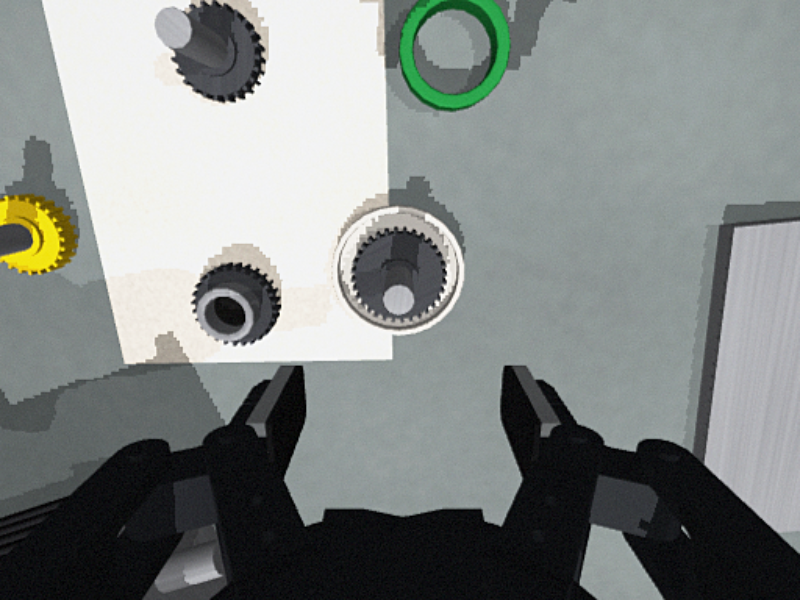

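gear_l lies flat in tray_l (400,270). gear_m is at (0.452, -0.227), top left in the image.

drive_tool(rows=[[0,0,0,0.0223,-0.0178,0,0.8],[0,0,0,0.0223,-0.0178,0,0.8],[0,0,0,0.0223,-0.0178,0,0.8],[0,0,0,0.0223,-0.0178,0,0.8],[0,0,0,0.0223,-0.0178,0,0.8],[0,0,0,0.0223,-0.0178,0,0.8],[0,0,0,0,0,0.02,0.8],[0,0,0,0,0,0,0.8]])

```text
time: 18.72
tool_pos: [0.4485, -0.2242, 0.1275]
tcp_rot: [-2.216, -2.218, 0.003]
wrist_force: [-0.0, -0.0, -1.1]
width: 0.801
grip_force: 0.0
```

```bash
python3 - <<'E'
from h import *
for i in range(3):
    s=status.read_state(); print(s["tool_pos"],s["time"]); scan("wrist",("gear_m",),.5)
E
```

```text
[ 0.44851374 -0.22423908  0.12746777] 18.7167
wrist gear_m 0.86 box [236, 159, 288, 217] xy [ 0.4521 -0.2269] dia mm 48.6 rms 0.84
wrist gear_m 0.74 box [330, 295, 388, 351] xy [ 0.599  -0.4274] dia mm -8.2 rms 2.66
wrist gear_m 0.71 box [112, 256, 151, 290] xy [ 0.3275 -0.2971] dia mm 14.0 rms 3.25
[ 0.45097853 -0.22624486  0.12985736] 18.8167
wrist gear_m 0.95 box [108, 256, 152, 287] xy [ 0.3285 -0.2993] dia mm 13.8 rms 3.56
wrist gear_m 0.67 box [327, 291, 383, 345] xy [ 0.5383 -0.3661] dia mm -10.3 rms 2.87
[ 0.45245536 -0.22732329  0.13117931] 18.9167
wrist gear_m 0.78 box [325, 286, 381, 340] xy [ 0.5379 -0.3638] dia mm -10.6 rms 3.33
wrist gear_m 0.63 box [109, 254, 151, 291] xy [ 0.3283 -0.3014] dia mm 13.7 rms 4.05
```

drive_tool(rows=[[0,0,0,0,0,0.02,0.8],[0,0,0,0,0,0.025,0.8],[0,0,0,0,0,0.025,0.8],[0,0,0,0,0,0.02,0.8],[0,0,0,0,0,0.014,0.8],[0,0,0,0,0,0,0.8],[0,0,0,0,0,0,0.8]])

```text
time: 19.6
tool_pos: [0.4517, -0.2269, 0.0265]
tcp_rot: [-2.221, -2.22, 0.001]
wrist_force: [0.4, -0.5, 1.1]
width: 0.8
grip_force: 0.0
```

drive_tool(rows=[[0,0,0,0,0,0,0],[0,0,0,0,0,0,0],[0,0,0,0,0,0,0],[0,0,0,0,0,0,0],[0,0,0,0,0,0,0],[0,0,0,0,0,0,0],[0,0,0,0,0,0,0],[0,0,0,0,0,0,0]])

```text
time: 20.27
tool_pos: [0.4526, -0.2272, 0.0281]
tcp_rot: [2.22, 2.22, 0.001]
wrist_force: [-1.4, 0.8, 6.7]
width: 0.198
grip_force: 58.4
```

drive_tool(rows=[[0,0,0,0,0,-0.01,0],[0,0,0,0,0,-0.02,0],[0,0,0,0,0,-0.025,0],[0,0,0,0,0,-0.025,0],[0,0,0,0,0,-0.02,0],[0,0,0,0,0,0,0],[0,0,0,0,0,0,0]])

```text
time: 20.85
tool_pos: [0.4524, -0.227, 0.1278]
tcp_rot: [2.22, 2.22, 0.001]
wrist_force: [-0.6, -0.2, -4.7]
width: 0.194
grip_force: 58.9
```

drive_tool(rows=[[0,0,0,0.0275,0.0053,0,0],[0,0,0,0.0275,0.0053,0,0],[0,0,0,0.0275,0.0053,0,0],[0,0,0,0.0275,0.0053,0,0],[0,0,0,0.0275,0.0053,0,0],[0,0,0,0.0275,0.0053,0,0],[0,0,0,0.0275,0.0053,0,0],[0,0,0,0.0275,0.0053,0,0]])

```text
time: 21.52
tool_pos: [0.492, -0.0052, 0.1241]
tcp_rot: [-2.219, -2.219, 0.005]
wrist_force: [0.5, -0.2, -3.5]
width: 0.195
grip_force: 58.7
```

drive_tool(rows=[[0,0,0,0.0275,0.0053,0,0],[0,0,0,0.0275,0.0053,0,0],[0,0,0,0.0275,0.0053,0,0],[0,0,0,0.0275,0.0053,0,0],[0,0,0,0.0275,0.0053,0,0],[0,0,0,0.0275,0.0053,0,0],[0,0,0,0.0275,0.0053,0,0],[0,0,0,0.0275,0.0053,0,0]])

```text
time: 22.18
tool_pos: [0.5345, 0.214, 0.1236]
tcp_rot: [-2.22, -2.22, 0.008]
wrist_force: [1.4, 0.1, -2.1]
width: 0.189
grip_force: 58.7
```

drive_tool(rows=[[0,0,0,0.0275,0.0053,0,0],[0,0,0,0.0275,0.0053,0,0],[0,0,0,0.0275,0.0053,0,0],[0,0,0,0.0275,0.0053,0,0],[0,0,0,0.0275,0.0053,0,0],[0,0,0,0.0275,0.0053,0,0],[0,0,0,0,0,0,0],[0,0,0,0,0,0,0]])

```text
time: 22.85
tool_pos: [0.5666, 0.3788, 0.1234]
tcp_rot: [-2.218, -2.223, 0.008]
wrist_force: [0.6, -0.5, -3.8]
width: 0.189
grip_force: 58.9
```

```bash
python3 - <<'E'
from h import *
for i in range(3):
    s=status.read_state(); print(s["tool_pos"],s["tcp_rot"],s["time"],s["wrist_force"])
    p=read_camera("wrist")
cv2.imwrite("pics/w6.png",cv2.resize(p["color"][:,:,::-1],(800,600)))
E
```

```text
[0.56662995 0.37879498 0.12335895] [-2.21810214 -2.22323766  0.0076756 ] 22.85 [ 0.59410393 -0.49513459 -3.82659818]
[0.56652413 0.37761344 0.12355078] [-2.21934359 -2.22226734  0.00859393] 22.9 [ 1.13037015  0.05319297 -3.05030761]
[0.56675239 0.37698986 0.12404051] [-2.22051629 -2.22133213  0.00782345] 22.95 [ 0.38893393 -0.53856573 -4.47753812]
```

View pics/w6.png

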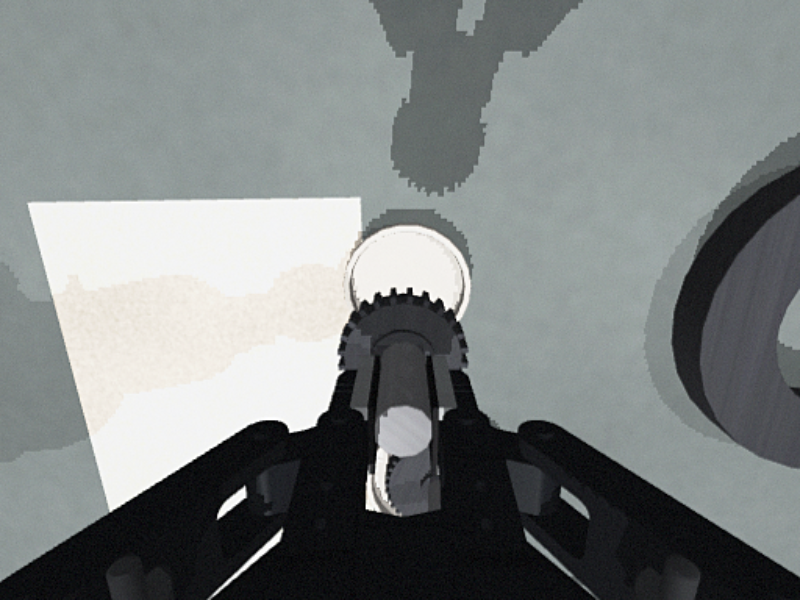

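Tray_m's rim is visible around (408,280), beneath the held gear. I'll lower.

drive_tool(rows=[[0,0,0,0,0.001,0.02,0],[0,0,0,0,0,0.025,0],[0,0,0,0,0,0.02,0],[0,0,0,0,0,0.015,0],[0,0,0,0,0,0.007,0],[0,0,0,0,0,0.003,0],[0,0,0,0,0,0.0,0],[0,0,0,0,0,0.0,0]])

```text
time: 23.67
tool_pos: [0.5703, 0.3786, 0.038]
tcp_rot: [2.221, 2.221, 0.003]
wrist_force: [0.2, 0.3, -3.2]
width: 0.195
grip_force: 59.1
```

drive_tool(rows=[[0,0,0,0,0,0.0015,0],[0,0,0,0,0,0,0]])

```text
time: 23.83
tool_pos: [0.5703, 0.3789, 0.0368]
tcp_rot: [2.221, 2.221, 0.004]
wrist_force: [-0.2, -0.7, -3.1]
width: 0.193
grip_force: 59.1
```

drive_tool(rows=[[0,0,0,0,0,0.0012,0],[0,0,0,0,0,0,0]])

```text
time: 24.0
tool_pos: [0.5696, 0.3785, 0.0347]
tcp_rot: [2.221, 2.221, 0.001]
wrist_force: [-0.5, 0.0, -3.4]
width: 0.19
grip_force: 59.1
```

drive_tool(rows=[[0,0,0,0,0,0.0012,0],[0,0,0,0,0,0,0]])

```text
time: 24.17
tool_pos: [0.5693, 0.3783, 0.0329]
tcp_rot: [-2.221, -2.221, 0.0]
wrist_force: [-1.0, 0.0, -3.9]
width: 0.193
grip_force: 59.1
```

drive_tool(rows=[[0,0,0,0,0,0.0012,0],[0,0,0,0,0,0,0]])

```text
time: 24.33
tool_pos: [0.5695, 0.3784, 0.0322]
tcp_rot: [-2.221, -2.221, -0.0]
wrist_force: [-0.7, -0.7, -1.1]
width: 0.194
grip_force: 59.4
```

drive_tool(rows=[[0,0,0,0,0,0.001,0],[0,0,0,0,0,0,0]])

```text
time: 24.5
tool_pos: [0.5695, 0.3785, 0.0322]
tcp_rot: [-2.221, -2.221, -0.0]
wrist_force: [-3.9, -0.8, 5.1]
width: 0.198
grip_force: 59.9
```

drive_tool(rows=[[0,0,0,0,0,0,0.3],[0,0,0,0,0,0,0.5],[0,0,0,0,0,0,0.8],[0,0,0,0,0,0,0.8],[0,0,0,0,0,0,0.8],[0,0,0,0,0,0,0.8]])

```text
time: 25.0
tool_pos: [0.5695, 0.3783, 0.0307]
tcp_rot: [2.221, 2.221, 0.0]
wrist_force: [0.4, 0.1, 0.1]
width: 0.8
grip_force: 0.0
```

drive_tool(rows=[[0,0,0,0,0,-0.01,0.8],[0,0,0,0,0,-0.02,0.8],[0,0,0,0,0,-0.03,0.8],[0,0,0,0,0,-0.03,0.8],[0,0,0,0,0,-0.03,0.8],[0,0,0,0,0,0,0.8],[0,0,0,0,0,0,0.8]])

```text
time: 25.58
tool_pos: [0.5715, 0.3796, 0.1553]
tcp_rot: [2.22, 2.22, 0.011]
wrist_force: [-0.3, 0.3, -0.8]
width: 0.799
grip_force: 0.0
```

```bash
python3 - <<'E'
from h import *
s=status.read_state(); print(s["tool_pos"],s["time"])
p,T=scan("wrist"); cv2.imwrite("pics/w7.png",cv2.resize(p["color"][:,:,::-1],(800,600)))
E
```

```text
[0.57150269 0.37961372 0.15530891] 25.5833
wrist gear_xl 0.96 box [240, 261, 307, 326] xy [0.5921 0.2331] dia mm 74.9 rms 1.38
wrist gear_xl 0.32 box [224, 139, 293, 215] xy [0.5685 0.378 ] dia mm 76.5 rms 0.32
wrist gear_l 0.65 box [229, 156, 281, 203] xy [0.5692 0.3776] dia mm 50.3 rms 0.66
wrist tray_xl 0.87 box [232, 252, 311, 327] xy [0.5904 0.2335] dia mm 95.5 rms 4.46
wrist tray_l 0.9 box [223, 141, 290, 214] xy [0.5685 0.3776] dia mm 76.8 rms 0.33
```

View pics/w7.png

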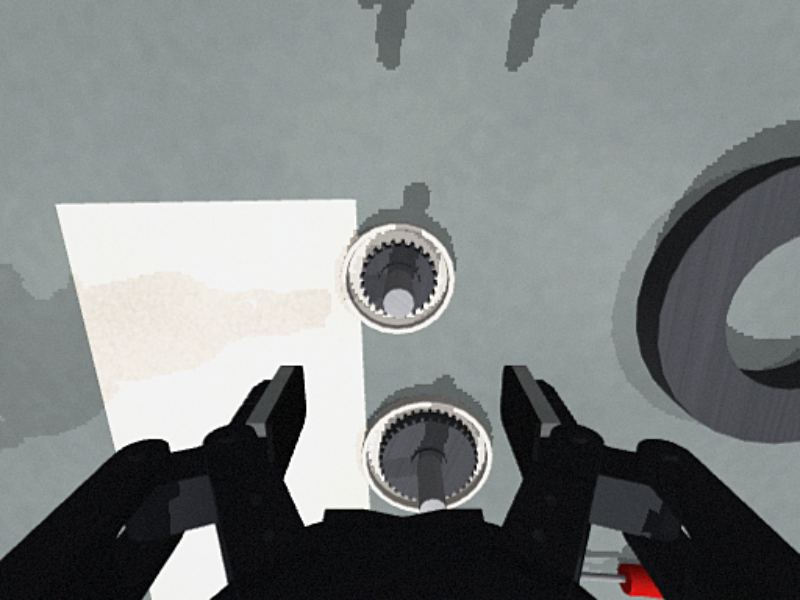

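drive_tool(rows=[[0,0,0,-0.0261,-0.008,0,0.8],[0,0,0,-0.0261,-0.008,0,0.8],[0,0,0,-0.0261,-0.008,0,0.8],[0,0,0,-0.0261,-0.008,0,0.8],[0,0,0,-0.0261,-0.008,0,0.8],[0,0,0,-0.0261,-0.008,0,0.8],[0,0,0,-0.0261,-0.008,0,0.8],[0,0,0,-0.0261,-0.008,0,0.8]])

```text
time: 26.55
tool_pos: [0.5042, 0.1681, 0.1497]
tcp_rot: [-2.221, -2.221, 0.003]
wrist_force: [-0.0, 0.6, 0.1]
width: 0.803
grip_force: 0.0
```

drive_tool(rows=[[0,0,0,-0.0261,-0.008,0,0.8],[0,0,0,-0.0261,-0.008,0,0.8],[0,0,0,-0.0261,-0.008,0,0.8],[0,0,0,-0.0261,-0.008,0,0.8],[0,0,0,0,0,0.02,0.8],[0,0,0,0,0,0,0.8],[0,0,0,0,0,0,0.8]])

```text
time: 27.13
tool_pos: [0.4718, 0.0648, 0.1292]
tcp_rot: [-2.22, -2.218, 0.005]
wrist_force: [0.4, 0.4, 0.1]
width: 0.798
grip_force: 0.0
```

```bash
python3 - <<'E'
from h import *
for i in range(2):
    s=status.read_state(); print(s["tool_pos"],s["time"]); p,T=scan("wrist",("gear_s","tray_s"),.5)
cv2.imwrite("pics/w8.png",cv2.resize(p["color"][:,:,::-1],(800,600)))
E
```

```text
[0.47175316 0.06479973 0.12924448] 27.1333
wrist gear_s 0.65 box [241, 160, 280, 210] xy [0.4739 0.0724] dia mm 10.0 rms 6.67
wrist tray_s 0.94 box [383, 123, 462, 196] xy [0.6304 0.0863] dia mm 64.8 rms 0.41
[0.47390222 0.06572901 0.13120444] 27.2833
wrist tray_s 0.9 box [381, 125, 459, 196] xy [0.6305 0.0864] dia mm 64.8 rms 0.5
wrist tray_s 0.58 box [339, 0, 460, 53] xy [0.5913 0.2341] dia mm 99.1 rms 12.1
wrist tray_s 0.55 box [358, 0, 444, 34] xy [0.5948 0.2375] dia mm 74.5 rms 0.97
```

View pics/w8.png

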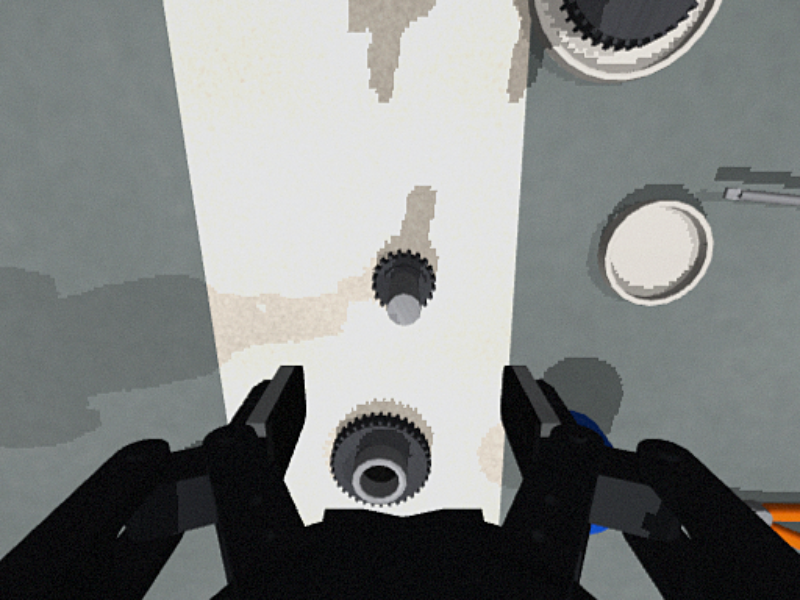

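gear_m lies flat in tray_m (400,278). gear_s is centred between the fingers, its shaft top at (404,310). tray_s is at (655,252), fit (0.6304, 0.0864). I'll grip gear_s.

drive_tool(rows=[[0,0,0,0.0015,0,0.02,0.8],[0,0,0,0,0,0.025,0.8],[0,0,0,0,0,0.025,0.8],[0,0,0,0,0,0.02,0.8],[0,0,0,0,0,0.014,0.8],[0,0,0,0,0,0,0.8],[0,0,0,0,0,0,0.8]])

```text
time: 28.02
tool_pos: [0.4729, 0.0669, 0.0264]
tcp_rot: [-2.22, -2.221, 0.002]
wrist_force: [0.0, -0.1, 0.5]
width: 0.801
grip_force: 0.0
```

drive_tool(rows=[[0,0,0,0,0,0,0],[0,0,0,0,0,0,0],[0,0,0,0,0,0,0],[0,0,0,0,0,0,0],[0,0,0,0,0,0,0],[0,0,0,0,0,0,0],[0,0,0,0,0,0,0],[0,0,0,0,0,0,0]])

```text
time: 28.68
tool_pos: [0.4745, 0.0667, 0.028]
tcp_rot: [2.221, 2.22, 0.003]
wrist_force: [-0.9, 0.4, 6.3]
width: 0.193
grip_force: 58.4
```

drive_tool(rows=[[0,0,0,0,0,-0.01,0],[0,0,0,0,0,-0.02,0],[0,0,0,0,0,-0.025,0],[0,0,0,0,0,-0.025,0],[0,0,0,0,0,-0.02,0],[0,0,0,0,0,0,0],[0,0,0,0,0,0,0]])

```text
time: 29.27
tool_pos: [0.4741, 0.0666, 0.1278]
tcp_rot: [2.22, 2.22, 0.003]
wrist_force: [0.3, -0.1, -3.4]
width: 0.192
grip_force: 58.7
```

drive_tool(rows=[[0,0,0,0.0033,0.0261,0,0],[0,0,0,0.0033,0.0261,0,0],[0,0,0,0.0033,0.0261,0,0],[0,0,0,0.0033,0.0261,0,0],[0,0,0,0.0033,0.0261,0,0],[0,0,0,0.0033,0.0261,0,0],[0,0,0,0,0,0,0],[0,0,0,0,0,0,0]])

```text
time: 29.93
tool_pos: [0.6291, 0.0863, 0.1236]
tcp_rot: [-2.219, -2.219, 0.006]
wrist_force: [-0.8, -0.6, -2.5]
width: 0.189
grip_force: 59.2
```

drive_tool(rows=[[0,0,0,0,0,0.02,0],[0,0,0,0,0,0.025,0],[0,0,0,0,0,0.015,0],[0,0,0,0,0,0.01,0],[0,0,0,0,0,0,0],[0,0,0,0,0,0.0,0]])

```text
time: 30.43
tool_pos: [0.6283, 0.0862, 0.0556]
tcp_rot: [-2.22, -2.22, 0.004]
wrist_force: [1.0, 0.0, -2.0]
width: 0.19
grip_force: 59.4
```

```bash
python3 - <<'E'
from h import *
for i in range(3):
    s=status.read_state(); print(s["tool_pos"],s["time"],s["wrist_force"]); p=read_camera("wrist")
cv2.imwrite("pics/w9.png",cv2.resize(p["color"][:,:,::-1],(800,600)))
E
```

```text
[0.6282984  0.08619476 0.05558856] 30.4333 [ 1.04115927  0.03421485 -2.00782682]
[0.62968892 0.08635522 0.05698292] 30.4833 [-0.59205045  0.44548392 -2.25368505]
[0.63058597 0.08645581 0.05788008] 30.5333 [-0.1793112   0.34861943 -1.4666352 ]
```

View pics/w9.png

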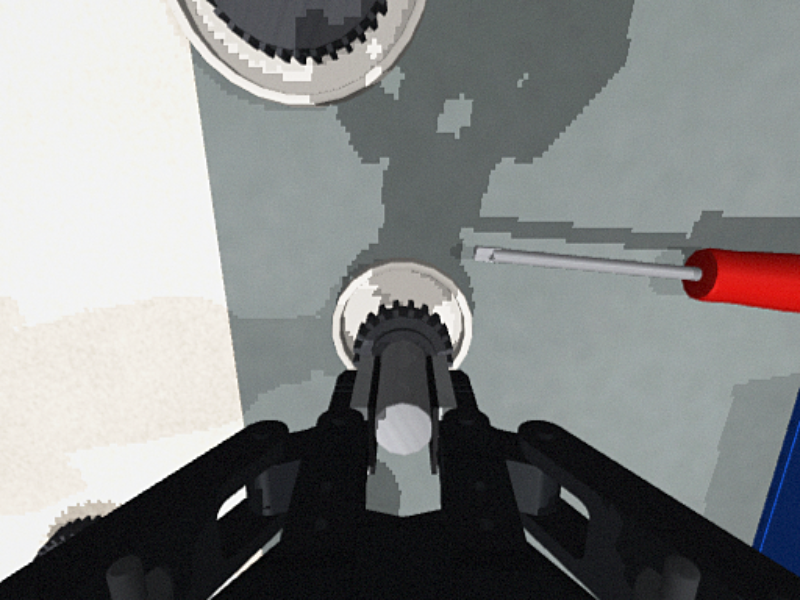

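gear_s hangs centred over tray_s (403,320). I'll lower the rest of the way.

drive_tool(rows=[[0,0,0,0,0,0.01,0],[0,0,0,0,0,0.007,0],[0,0,0,0,0,0.004,0],[0,0,0,0,0,0,0],[0,0,0,0,0,0,0]])

```text
time: 31.0
tool_pos: [0.6293, 0.0863, 0.0349]
tcp_rot: [-2.221, -2.221, 0.002]
wrist_force: [0.7, -0.2, -3.0]
width: 0.19
grip_force: 59.4
```

drive_tool(rows=[[0,0,0,0,0,0.0015,0],[0,0,0,0,0,0,0]])

```text
time: 31.17
tool_pos: [0.6301, 0.0864, 0.0343]
tcp_rot: [2.221, 2.221, 0.0]
wrist_force: [0.4, -0.7, -2.6]
width: 0.193
grip_force: 59.4
```

drive_tool(rows=[[0,0,0,0,0,0.0012,0],[0,0,0,0,0,0,0]])

```text
time: 31.33
tool_pos: [0.6301, 0.0864, 0.0331]
tcp_rot: [2.221, 2.221, 0.0]
wrist_force: [-0.6, 0.2, -2.4]
width: 0.19
grip_force: 59.4
```

drive_tool(rows=[[0,0,0,0,0,0.001,0],[0,0,0,0,0,0,0],[0,0,0,0,0,0,0]])

```text
time: 31.58
tool_pos: [0.63, 0.0864, 0.0321]
tcp_rot: [2.221, 2.221, 0.0]
wrist_force: [1.3, 0.3, -1.5]
width: 0.194
grip_force: 59.4
```

drive_tool(rows=[[0,0,0,0,0,0.0008,0],[0,0,0,0,0,0,0]])

```text
time: 31.75
tool_pos: [0.63, 0.0864, 0.0321]
tcp_rot: [-2.221, -2.221, 0.0]
wrist_force: [-2.7, 0.1, 3.5]
width: 0.196
grip_force: 60.0
```

Contact felt. I'll release and lift away, then check.

drive_tool(rows=[[0,0,0,0,0,0,0.3],[0,0,0,0,0,0,0.5],[0,0,0,0,0,0,0.8],[0,0,0,0,0,0,0.8],[0,0,0,0,0,0,0.8],[0,0,0,0,0,0,0.8]])

```text
time: 32.25
tool_pos: [0.6301, 0.0864, 0.0312]
tcp_rot: [2.221, 2.221, 0.0]
wrist_force: [-0.2, -0.0, 0.6]
width: 0.797
grip_force: 0.0
```

drive_tool(rows=[[0,0,0,0,0,-0.01,0.8],[0,0,0,0,0,-0.02,0.8],[0,0,0,0,0,-0.03,0.8],[0,0,0,0,0,-0.035,0.8],[0,0,0,0,0,-0.035,0.8],[0,0,0,0,0,-0.03,0.8],[0,0,0,0,0,0,0.8],[0,0,0,0,0,0,0.8]])

```text
time: 32.92
tool_pos: [0.6322, 0.0866, 0.1957]
tcp_rot: [2.218, 2.218, 0.009]
wrist_force: [0.6, -0.9, 0.2]
width: 0.799
grip_force: 0.0
```

```bash
python3 - <<'E'
from h import *
p,T=scan("wrist",smin=.5); q,_=scan("side",smin=.5); print(status.read_state()["tool_pos"])
c=cv2.resize(q["color"][90:330,150:390],(400,400)); cv2.imwrite("pics/end.png",np.hstack([cv2.resize(p["color"],(400,400)),c])[:,:,::-1])
E
```

```text
wrist gear_xl 0.86 box [180, 0, 252, 67] xy [0.5908 0.2379] dia mm 75.3 rms 0.69
wrist gear_l 0.71 box [241, 150, 274, 190] xy [0.6306 0.092 ] dia mm -9.7 rms 5.5
wrist tray_xl 0.8 box [168, 0, 263, 85] xy [0.5901 0.2308] dia mm 93.9 rms 7.17
wrist tray_l 0.75 box [228, 140, 284, 196] xy [0.6302 0.0862] dia mm 65.3 rms 0.43
wrist bored_a 0.66 box [103, 253, 151, 290] xy [ 0.4536 -0.0507] dia mm 43.8 rms 2.49
side gear_xl 0.53 box [254, 130, 279, 154] xy [0.5964 0.2494] dia mm 77.1 rms 0.47
side gear_l 0.75 box [299, 259, 324, 282] xy [ 0.5617 -0.3543] dia mm 63.0 rms 0.52
side gear_l 0.71 box [284, 154, 296, 172] xy [0.6304 0.0908] dia mm 2.9 rms 1.45
side gear_l 0.66 box [202, 262, 222, 291] xy [ 0.3157 -0.3301] dia mm 46.5 rms 0.73
side gear_l 0.53 box [245, 111, 261, 131] xy [0.5718 0.3923] dia mm 47.5 rms 0.39
side tray_xl 0.73 box [252, 136, 281, 153] xy [0.5915 0.2426] dia mm 94.8 rms 1.7
side tray_l 0.89 box [291, 262, 331, 289] xy [ 0.5593 -0.3562] dia mm 82.2 rms 1.91
side tray_l 0.62 box [279, 165, 301, 175] xy [0.6323 0.0943] dia mm 55.8 rms 1.2
side bored_a 0.76 box [258, 273, 281, 299] xy [ 0.4468 -0.3808] dia mm 52.7 rms 0.38
side bored_a 0.64 box [236, 194, 258, 213] xy [ 0.4589 -0.0619] dia mm 71.1 rms 0.4
[0.62987109 0.08640306 0.1908462 ]
```

View pics/end.png

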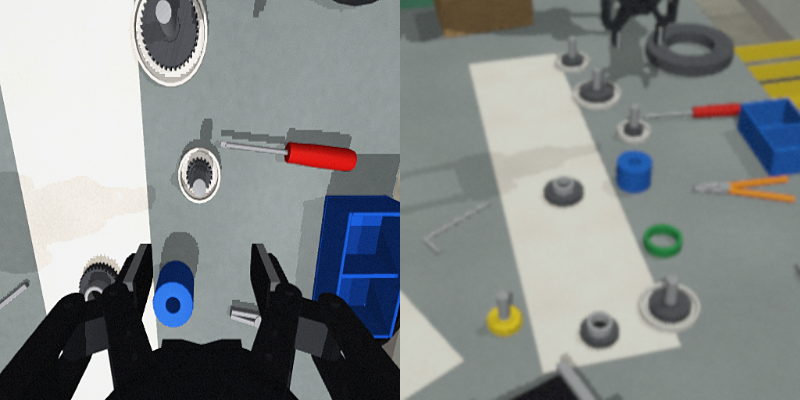

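All four gears lie flat in their trays with shafts up. The bored gears at (563,190) and (600,327) have not moved, and the gripper is clear.

```bash
python3 -c "
from workcell import workorder; print(workorder.finish_job())"
```

```text
the job is handed in; nothing more can be done
None
```

The four shaft gears are in their matching trays, lying flat with shafts up, each lowered to contact before release; the bored gears were left where they lay, and the job was handed in at about 33 s.

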